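# Put the spare varnish bottle into the rack's empty pocket

## Robot

A 6-joint arm with a two-finger parallel gripper is mounted at the origin on a cart in front of the work surface, level with it; the furniture and walls round the work are solid. World frame = base frame: x ahead of the robot, y to its left, z up, the work surface at z = 0. Lengths are in m, angles in rad, forces in N, time in s.
With the tool pointing down it reaches from about 0.275 to 0.825 m from the base axis. Payload 4.9 kg.
Tool frame: the origin (TCP) lies midway between the tips of the shut fingers; the grasp point (between the pads) lies 19 mm behind it (bot.grip_depth is the distance from the TCP to the grasp point, in m); z points along the fingers, y is the line along which they close (so a half turn about z gives the same grasp; the last joint's range is limited). The gripper opens to 85 mm and grips with 20 to 120 N. Pads are 22 mm wide; open, the fingers measure 114 mm over their backs; the gripper's body (76 mm by 85 mm) begins 54 mm behind the grasp point. The pads swing forward as they close: fully open they stand 13 mm farther back than shut.
Start: joints at [-1.385, 0.326, -0.193, 1.052, 0, 1.437], TCP at [0.173, -0.522, 0.231] pointing down, gripper open.
Joint ranges: [-2.65, 2.65], [-0.97, 1.79], [-1.3, 1.35], [-1.93, 2.1], [-1.47, 1.37], [-3.14, 3.14]. Speed limits (rad/s): [2.57, 2.57, 3.14, 3.14, 3.14, 3.14].

## Interface

Orientations are given as a unit quaternion [w, x, y, z].
In Python, from cell import bot gives the robot as it stands. Calls block until the motion is done:
- bot.move_pose(position, orientation): joint-space move of the TCP to a pose.
- bot.move_linear(position, speed=0.15, rotation=None, until_force=None): straight line of the TCP; rotation=None keeps the orientation; speed is the mean speed in m/s. With until_force (N) it stops when the force on the tool has changed by that much, and returns True; else False.
- bot.goto_joints(angles): joint-space move.
- bot.set_gripper(opening, grasp_force=None): opening from 0.0 (shut) to 1.0 (fully open); grasp_force is the grip in N (None keeps the last); returns when the fingers have stopped.
- bot.wait(seconds).
- bot.solve_ik(position, orientation): joint angles nearest the present ones, or None.
- bot.camera(name): name is "side" or "top"; returns the picture (420x560x3 uint8, red, green, blue); there is no depth.
- bot.calibration(name): a dict with "mtx" (3x3 intrinsics, pixels), "k1" (the pictures are not rectified: a ray, as slopes to the right and down, at radius r is drawn at 1 + k1 r^2 times it, then the intrinsics apply), "extrinsics" (4x4, takes a point from world to camera coordinates). Camera axes: x right, y down, z forward; pixel columns grow to the right and rows downward; lengths in m; the calibration is good to about 2 mm. A picture is of the moment at which its call begins. calibration takes no time and is no camera call.
A pose or a line that the arm cannot do raises bot.PlanningError and nothing moves.
- bot.close_job(): hands the job in; it is judged then, once.
Trained networks look in the newest picture that a camera, given by its name, has taken for a name from the list of things; names that differ only in an ending like _2 or _b are one class to them, and where a whole thing is asked for, a point or a joint stands for the part that bears it (a point fixed in the world has none). Each returns a list of dicts, best first, with "confidence" (0 to 1); they miss things now and then, are a little off and sometimes report something else, mostly with a low value. They report only what shows in the picture. A call takes as long as a camera call.
- bot.search_frame(camera, thing): "bbox" ([left, top, width, height] in pixels, round what is visible of it).
Readings, each from a call of its own:
- bot.read_clock(): time.
- bot.read_joint_positions(): joint angles.
- bot.read_joint_vel(): joint speeds.
- bot.read_joint_efforts(): joint torques, N m.
- bot.read_position(): TCP position.
- bot.read_tool_rot(): TCP orientation.
- bot.read_ft_force(): force on the tool from outside, world axes, zero at the start.
- bot.read_moment(): the same for the moment, N m.
- bot.read_gripper_width(): opening from 0.0 (shut) to 1.0 (fully open).
- bot.read_finger_force(): force on a finger pad.
Only numpy, scipy, OpenCV 4.12 (cv2) and the standard library are available. Lean on these libraries where they do the work, as an engineer would, in place of code of your own. Each camera call takes 0.05 s, during which the arm holds its last target. There are 200 camera calls.

## Task

The little wooden rack on the bench has three pockets; two of them already hold a varnish bottle. Take the spare varnish bottle that stands on the bench and set it down upright in the one empty pocket, standing on the pocket's floor, without dropping it in. Leave the two bottles that are already in the rack standing where they are.

Things in the scene. Friction and masses are not known exactly. Their poses are not given: they have to be found in the camera images.
- rack: low light-wood rack fixed to the bench, 80 (x) by 224 mm (y); origin: centre of its underside, on the bench. Three open square pockets, 64 mm inside, centred at rack x 0, y -72, 0, +72 mm; floor 8 mm above the bench, walls and dividers 8 mm thick, 42 mm high, end boards 55. Any one is empty. Fingers closing along rack x, above the walls, clear the neighbours.
- spare: brown glass varnish bottle, dark screw cap, 128 mm tall, 0.18 kg; origin at the centre of its underside, z up. Round body 44 mm across (visibly straight to 75 mm up; to the fingers a 44 mm cylinder up to 114 mm), then the cap, 26 mm across. It stands on the bare bench, to the robot's right of the rack.
- seated_1: brown glass varnish bottle, dark screw cap, 128 mm tall, 0.18 kg; origin at the centre of its underside, z up. Round body 44 mm across (visibly straight to 75 mm up; to the fingers a 44 mm cylinder up to 114 mm), then the cap, 26 mm across. It already stands in a pocket of the rack, within about 5 mm of its centre.
- seated_2: brown glass varnish bottle, dark screw cap, 128 mm tall, 0.18 kg; origin at the centre of its underside, z up. Round body 44 mm across (visibly straight to 75 mm up; to the fingers a 44 mm cylinder up to 114 mm), then the cap, 26 mm across. It already stands in another pocket of the rack, within about 5 mm of its centre.

How it is judged:
At the end, for the whole second after the job is handed in: The spare stands at rest on the floor of the pocket that was empty (foot under 14 mm above the rack's underside), within 18 mm of its centre in rack x and y and 10 degrees of upright. The other two still stand in their pockets, as upright, under 35 mm from where they were (x of spare in the frame of rack between -0.018 and 0.018 m and z of spare in the frame of rack between 0 and 0.014 m and angle between each of spare, seated_1, seated_2's own z axis and vertical below 0.17 rad and linear speed of spare below 0.03 m/s and angular speed of spare below 0.3 rad/s and (y of spare in the frame of rack between -0.09 and -0.054 m or y of spare in the frame of rack between -0.018 and 0.018 m or y of spare in the frame of rack between 0.054 and 0.09 m) and z of each of seated_1, seated_2 in the frame of rack below 0.014 m and distance of each of seated_1, seated_2 from where it was at the start of the episode below 0.035 m); the robot touches nothing.
It fails at once if the first bottle that was already in the rack is pulled up more than 25 mm or tipped past 20 degrees (z of seated_1 in the frame of rack above 0.033 m or angle between seated_1's own z axis and vertical above 0.35 rad).
It fails at once if the second bottle that was already in the rack is pulled up more than 25 mm or tipped past 20 degrees (z of seated_2 in the frame of rack above 0.033 m or angle between seated_2's own z axis and vertical above 0.35 rad).
It fails at once if the spare glass bottle is let go with its foot more than 60 mm above the bench top (contact force between spare and the fingers below 0.02 N and height (world z) of spare above 0.06 m).
It also fails if it takes over 32 s, if anything falls off the work surface, if the arm or the gripper's body presses on something with over 40 N, if the wrist force passes 120 N, or if a joint passes its speed limit or range.

## Working session

There is one attempt and no reset: what is moved stays moved. The work goes in short steps, each a Python script; the robot and the scene stay as the last script left them, time stands still between calls to the robot, and variables do not carry over. Pictures are saved under pics/ and viewed, at most 10 in all, crops included, and the job is handed in when it is done.

```bash
mkdir -p pics
python3 - <<'E'
from cell import bot
import cv2
for c in("top","side"):
    cv2.imwrite(f"pics/{c}0.png",bot.camera(c)[:,:,::-1])
    K=bot.calibration(c);print(c,K)
    for t in("rack","spare","seated_1"):
        print(t,bot.search_frame(c,t))
print(bot.read_tool_rot(),bot.read_clock())
E
```

```text
top {'mtx': array([[395.89599638,   0.        , 279.27062739],
       [  0.        , 395.89599638, 211.57107319],
       [  0.        ,   0.        ,   1.        ]]), 'k1': 0.020424192002976755, 'extrinsics': array([[ 0.0106586 , -0.99992606,  0.00585453,  0.08421159],
       [-0.98101625, -0.01159043, -0.19357887,  0.51131318],
       [ 0.19363242, -0.00368011, -0.98106725,  0.80563766],
       [ 0.        ,  0.        ,  0.        ,  1.        ]])}
rack [{'bbox': [180.5, 160.6, 103.3, 51.1], 'confidence': 0.65}, {'bbox': [181.9, 174.5, 27.9, 24.8], 'confidence': 0.61}]
spare [{'bbox': [360.8, 236.2, 36.6, 26.4], 'confidence': 0.6}]
seated_1 [{'bbox': [253.9, 158.7, 18.6, 31.9], 'confidence': 0.66}, {'bbox': [182.2, 173.9, 26.2, 27.2], 'confidence': 0.62}]
side {'mtx': array([[389.97752768,   0.        , 278.84668885],
       [  0.        , 389.97752768, 210.68882863],
       [  0.        ,   0.        ,   1.        ]]), 'k1': 0.024094190862937348, 'extrinsics': array([[ 0.98274349, -0.18494173, -0.00343381, -0.4743208 ],
       [-0.10685852, -0.5524765 , -0.82665046,  0.14111262],
       [ 0.15098507,  0.81275228, -0.56270528,  0.69264964],
       [ 0.        ,  0.        ,  0.        ,  1.        ]])}
rack [{'bbox': [269.8, 159.6, 67.9, 64.4], 'confidence': 0.78}]
spare [{'bbox': [249.3, 241.8, 27.9, 72.2], 'confidence': 0.75}]
seated_1 [{'bbox': [303.4, 158.7, 21.1, 48.1], 'confidence': 0.86}, {'bbox': [282.8, 134.8, 17.4, 42.4], 'confidence': 0.73}]
[-1.49271713e-04  9.87243053e-01  1.59220388e-01 -1.34747730e-05] 0.4
```

View pics/top0.png

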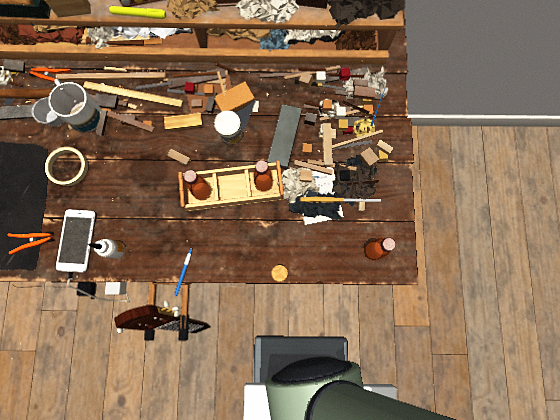

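View pics/side0.png

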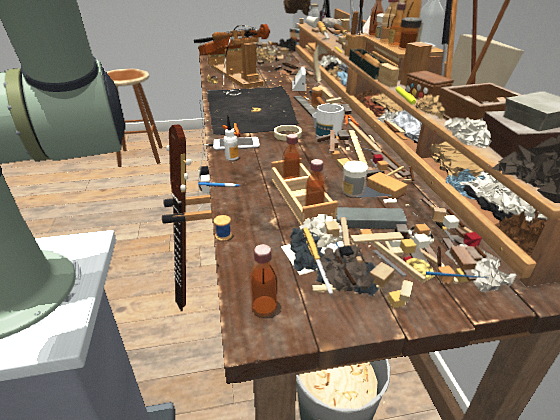

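The top picture shows the rack at about (180–284, 160–210), with bottles in the left (197,187) and right (264,177) pockets, so the middle one is empty. The spare stands at about (375,250), with its cap at (389,244). I'll zoom in on both.

Run:
```python
import cv2,numpy as np
t=cv2.imread("pics/top0.png");s=cv2.imread("pics/side0.png")
a=cv2.resize(t[150:220,170:295],None,fx=6,fy=6,interpolation=cv2.INTER_CUBIC)
cv2.imwrite("pics/c1.png",a)
b=cv2.resize(t[225:275,350:410],None,fx=6,fy=6,interpolation=cv2.INTER_CUBIC)
c=cv2.resize(s[235:325,235:295],None,fx=6,fy=6,interpolation=cv2.INTER_CUBIC)
o=np.zeros((540,720,3),np.uint8);o[:300,:360]=b;o[:,360:]=c
cv2.imwrite("pics/c2.png",o)
```

```text
(no output)
```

View pics/c1.png

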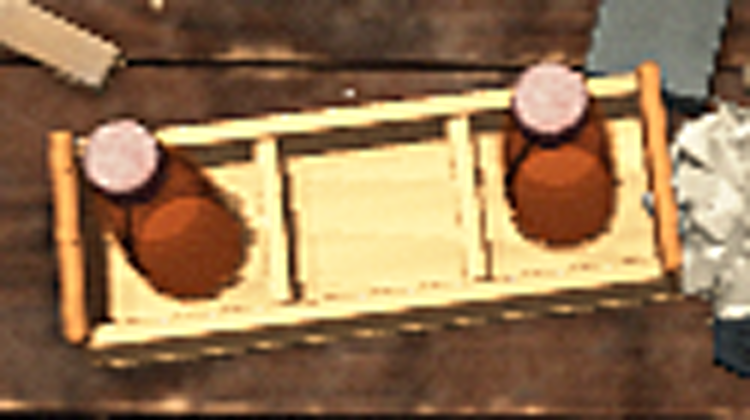

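View pics/c2.png

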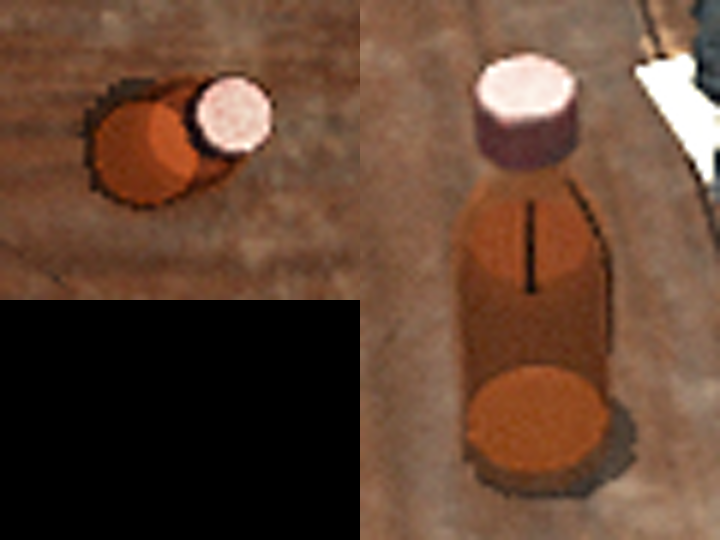

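The crops show the empty middle pocket, with end-board tops at crop (61,132)/(77,340) and (648,64)/(670,268). The spare's foot is at about (374,250) and its cap at (389,244) in the top view. Next I fit both poses.

```bash
cat > h.py <<'E'
import numpy as np,cv2
from cell import bot
from scipy.optimize import least_squares
def proj(c,P):
    K=bot.calibration(c);T=K["extrinsics"]
    return cv2.projectPoints(np.atleast_2d(P).astype(float),cv2.Rodrigues(T[:3,:3])[0],T[:3,3],K["mtx"],np.array([K["k1"],0,0,0.]))[0][:,0]
def ray(c,px,z):
    r=least_squares(lambda q:(proj(c,[q[0],q[1],z])-px).ravel(),[.5,0]);return r.x
E
python3 - <<'E'
from h import *
f=lambda u,v,x0,y0:np.array([(u+.5)/6-.5+x0,(v+.5)/6-.5+y0])
print("spare top foot",ray("top",f(145,152,350,225),0),"cap",ray("top",f(234,114,350,225),.128))
print("side foot",ray("side",f(178,420,235,235),0),"cap",ray("side",f(167,87,235,235),.128))
obs=[f(u,v,170,150) for u,v in [(61,132),(77,340),(648,64),(670,268),(266,140),(284,300),(458,118),(481,280)]]
R=[(.040,.108,.055),(-.040,.108,.055),(.040,-.108,.055),(-.040,-.108,.055),(.032,.036,.042),(-.032,.036,.042),(.032,-.036,.042),(-.032,-.036,.042)]
def mod(q):
    c,s=np.cos(q[2]),np.sin(q[2]);return np.array([[q[0]+c*x-s*y,q[1]+s*x+c*y,z] for x,y,z in R])
r=least_squares(lambda q:(proj("top",mod(q))-obs).ravel(),[.55,.1,0]);print("rack",r.x,r.fun.reshape(-1,2).round(1).tolist())
q=r.x
for n,foot,cap in(("L",(192,247),(122,157)),("R",(562,195),(550,99))):
    for p,z in((foot,.008),(cap,.136)):
        w=ray("top",f(*p,170,150),z);c,s=np.cos(q[2]),np.sin(q[2]);d=w-q[:2]
        print(n,z,w,"rack frame",c*d[0]+s*d[1],-s*d[0]+c*d[1])
print("side rack proj",proj("side",mod(q)).round(0).tolist())
print(bot.search_frame("top","seated_1"))
E
```

```text
spare top foot [ 0.43488249 -0.12334273] cap [ 0.434463   -0.12118854]
side foot [ 0.43535422 -0.11732231] cap [ 0.4346069  -0.12440726]
rack [0.5716914  0.19627954 0.13440432] [[-0.2, -0.5], [0.0, 0.4], [0.1, -0.6], [1.0, 0.5], [-0.1, -0.4], [-0.4, 0.8], [0.1, -0.5], [-0.6, 0.2]]
L 0.008 [0.56500384 0.26797709] rack frame 0.002980222362369226 0.07194707457383323
L 0.136 [0.56309651 0.26692349] rack frame 0.0009489092925525789 0.0711585562589578
R 0.008 [0.58728428 0.1273888 ] rack frame 0.006220887922342239 -0.07035887793872142
R 0.136 [0.58478057 0.12697008] rack frame 0.0036836485492309206 -0.07043832804978453
side rack proj [[300.0, 157.0], [271.0, 161.0], [336.0, 200.0], [301.0, 206.0], [308.0, 175.0], [283.0, 179.0], [319.0, 189.0], [293.0, 194.0]]
[{'bbox': [253.9, 158.7, 18.6, 31.9], 'confidence': 0.66}, {'bbox': [182.2, 173.9, 26.2, 27.2], 'confidence': 0.62}]
```

Run:
```python
from h import *
a=.134+np.pi/2
Q=[0,np.cos(a/2),np.sin(a/2),0]
bot.set_gripper(1.0)
bot.move_pose([.4345,-.122,.20],Q)
print(bot.read_position(),bot.read_joint_positions())
print(bot.move_linear([.4345,-.122,.068],speed=.1,until_force=8), bot.read_position())
bot.set_gripper(0.3,grasp_force=40)
print(bot.read_gripper_width(),bot.read_finger_force())
bot.move_linear([.4345,-.122,.245],speed=.15)
q=[.5717,.1963]
bot.move_pose([*q,.245],Q)
bot.move_linear([*q,.15],speed=.15)
print(bot.read_position(),bot.read_finger_force(),bot.read_clock())
o=[]
for c in("top","side"): cv2.imwrite(f"pics/{c}1.png",bot.camera(c)[:,:,::-1])
t=cv2.imread("pics/top1.png");s=cv2.imread("pics/side1.png")
o=np.hstack([cv2.resize(x,(480,480),interpolation=2) for x in(t[130:230,180:280],s[80:240,230:390])])[:,:]
cv2.imwrite("pics/c3.png",cv2.resize(o,(800,400)))
```

```text
[ 0.43465311 -0.12278336  0.20009707] [-4.38819395e-01  1.70927868e-01 -4.85247293e-01  9.14196798e-01
 -2.58922158e-04  9.99353310e-01]
False [ 0.43495276 -0.12220213  0.06848618]
0.5029482597823142 40.47828197479248
[0.57245484 0.19594903 0.15094801] 40.90663433074951 7.775
```

View pics/c3.png

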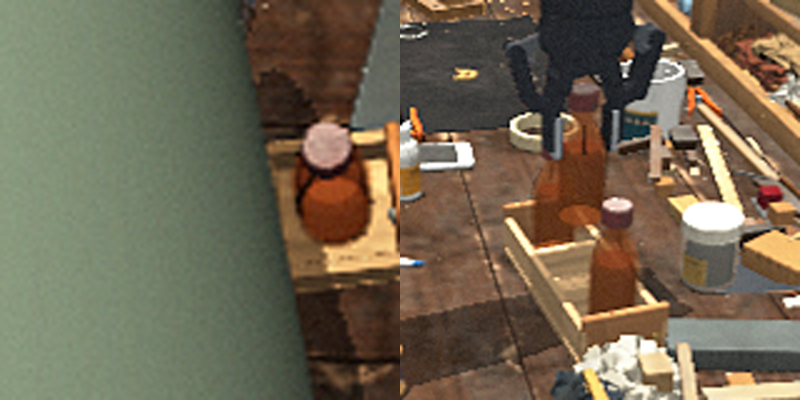

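The bottle hangs upright in the fingers above the middle pocket; its foot is at side pixel (302,167). I'll check that against the prediction, then lower if it agrees.

Run:
```python
from h import *
p=proj("side",[.5725,.196,.083])[0];print(p,bot.read_ft_force())
if np.hypot(*(p-[302,167]))<6:
    bot.move_linear([.5717,.1963,.088],speed=.1,until_force=12)
    print(bot.move_linear([.5717,.1963,.071],speed=.03,until_force=4),bot.read_position(),bot.read_ft_force())
    cv2.imwrite("pics/side2.png",cv2.resize(bot.camera("side")[80:240,230:390,::-1],(480,480)))
print(bot.read_clock())
```

```text
[301.49493776 168.26731999] [-0.04545695 -1.01923621 -2.20149754]
True [0.57196477 0.19633676 0.07531406] [ 1.21029417 -0.18754682  2.2574316 ]
9.15
```

View pics/side2.png

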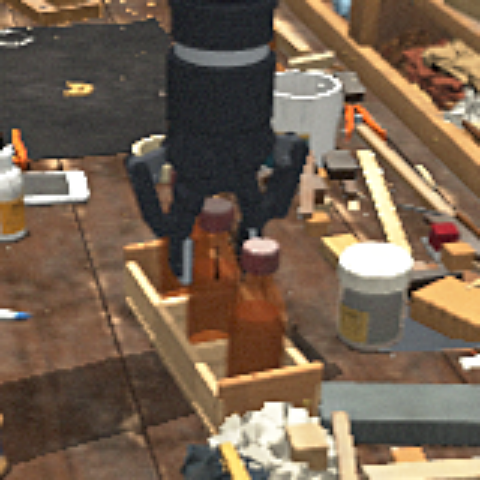

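The bottle is in the middle pocket, with its foot on the floor (contact at TCP z 0.075, as expected). Next I release, retreat and check.

Run:
```python
from h import *
bot.set_gripper(0.85)
p=bot.read_position()
bot.move_linear([p[0],p[1],.25],speed=.12)
a=.134+np.pi/2
bot.move_pose([.40,-.15,.30],[0,np.cos(a/2),np.sin(a/2),0]); bot.wait(.5)
a,b=bot.camera("top"),bot.camera("side")
o=np.hstack([cv2.resize(a[140:240,180:290,::-1],(400,364)),cv2.resize(b[120:240,240:360,::-1],(364,364))])
cv2.imwrite("pics/end.png",o);print(bot.read_clock(),bot.search_frame("top","spare"))
```

```text
13.2083 [{'bbox': [218.3, 167.0, 26.1, 32.4], 'confidence': 0.69}]
```

View pics/end.png

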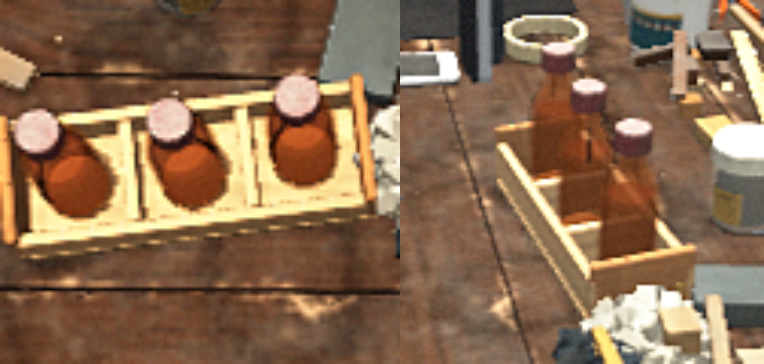

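All three bottles stand upright, with the spare centred in the middle pocket (top-view crop about (190,175)) and the neighbours unmoved.

```bash
python3 -c "
from cell import bot
print(bot.close_job())"
```

```text
the job is handed in; nothing more can be done
None
```

The spare bottle stands upright on the floor of the empty middle pocket, the other two bottles look unmoved in the last pictures, and I've handed the job in at about 13 s; the judge's result was not shown.

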